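Weigh the thin shot glass on the shielded balance

TASK

Weigh the empty shot glass that stands near the front of the bench: slide the balance's clear top lid back, stand the glass upright in the middle of the weighing pan, let go of it, and slide the lid fully shut again. The glass is thin and the load cell delicate, so hold the glass with the lightest grip, never squeezing it with more than 40 N a finger, and set it down softly, without dropping it the last bit or tipping it over: neither glass nor fingers may knock the balance or press on the pan with more than 10 N. Leave the steel dosing cup and the syrup jar near it where they stand.

Things in the scene. Friction and masses are not known exactly. Their poses are not given: they have to be found in the camera images.
- shot_glass: empty clear shot glass with thin walls, 58 mm high, tapering from 48 mm across at the rim to 38 mm at the foot, under 0.1 kg; origin at the centre of its underside, z up. Stands open end up on the bench.
- balance: white laboratory balance with clear draught shield, fixed, 375 mm deep (its x, front console to rear), 190 mm wide (y); origin on the bench under the pan's centre. Weighing chamber 150 mm square inside, centred on the origin; its clear panes with the lid's rails reach 113 mm above the bench; solid rear housing (106 mm high) at x = 77 to 237 mm.
- pan: round steel weighing pan, 90 mm across, in the middle of the chamber; origin at the centre of its top face, 42 mm above the bench. It is sprung: it yields straight down about 1 mm for 1.5 N and meets its overload stop 5 mm down.
- lid (a joint): how far the clear top lid is slid to the rear: 0 fully shut (at its stop) to 0.150 m fully open (over the rear housing). Lid 160 x 158 mm, underside 107.5 mm and top 111.5 mm above the bench; it clears a glass on the pan by 7 mm. It slides along the balance's x with about 2 N and stays where it is left.
- lid_grip (a point): middle of the black upright bar grip at the centre of the lid, 127.5 mm above the bench: bar 14 mm thick (along the balance's x), 60 mm long (along its y), its top 12 mm above this point. A 3 mm foot pad (26 x 72 mm) under the bar rises to 13 mm below this point. Moves with the lid.
- dosing_cup: steel dosing cup filled with ground coffee, 60 mm across, 48 mm high, loose; origin at the centre of its underside. To be left alone.
- jar_syrup: closed glass jar of amber syrup with a black cap, 65 mm across, 86 mm high, loose; origin at the centre of its underside. To be left alone.
Not all that is in view belongs to the job. Leave any blue look-alike of the shot_glass alone.

How it is judged:
On the way, in this order (a step that is already met when the one before it is completed fails the run):
1. the lid is slid back (at least 90 mm open) (value of joint lid above 0.09 m), for 0.1 s.
2. the glass stands upright on the pan, let go of (horizontal distance between shot_glass and pan below 0.018 m and z of shot_glass in the frame of pan below 0.004 m and angle between shot_glass's own z axis and vertical below 0.06 rad and contact force between the fingers and shot_glass below 0.05 N), for 0.2 s.
At the end, for the whole second after the job is handed in: the glass stands upright and still on the pan, its centre within 18 mm of the pan's centre, and the lid is shut to within 4 mm (value of joint lid below 0.004 m and horizontal distance between shot_glass and pan below 0.018 m and z of shot_glass in the frame of pan between -0.004 and 0.004 m and angle between shot_glass's own z axis and vertical below 0.06 rad and linear speed of shot_glass below 0.02 m/s); the robot touches nothing.
It fails at once if the glass is squeezed with more than 40 N a finger (contact force between the fingers and shot_glass above 80 N).
It fails at once if the pan is pressed or struck with more than 10 N (contact force between pan and anything else above 10 N).
It fails at once if the glass is knocked or pressed against the balance with more than 10 N (contact force between shot_glass and balance above 10 N).
It fails at once if the glass is let go in the air more than 5 mm above the pan's height, or tipped over ((contact force between the fingers and shot_glass below 0.05 N and z of shot_glass in the frame of pan above 0.005 m) or angle between shot_glass's own z axis and vertical above 0.7 rad).
It fails at once if the dosing cup or the syrup jar is shifted more than 20 mm (distance of any of dosing_cup, jar_syrup from where it was at the start of the episode above 0.02 m).
It also fails if it takes over 66 s, if anything falls off the work surface, if the arm or the gripper's body presses on something with over 40 N, if the wrist force passes 120 N, or if a joint passes its speed limit or range.

ROBOT

A 6-joint arm with a two-finger parallel gripper is mounted at the origin on a cart in front of the work surface, level with it; the furniture and walls round the work are solid. World frame = base frame: x ahead of the robot, y to its left, z up, the work surface at z = 0. Lengths are in m, angles in rad, forces in N, time in s.
With the tool pointing down it reaches from about 0.4 to 0.825 m from the base axis. Payload 7 kg.
Tool frame: the origin (TCP) lies at the very end of the fingers, on their centre line; the grasp point (between the pads) lies 19 mm behind it (arm.grasp_offset is the distance from the TCP to the grasp point, in m); z points along the fingers, y is the line along which they close (so a half turn about z gives the same grasp; the last joint's range is limited). The gripper opens to 88 mm and grips with 3 to 60 N. Pads are 19 mm wide; open, the fingers measure 130 mm over their backs; the gripper's body (78 mm by 193 mm) begins 47 mm behind the grasp point.
Start: joints at [-0.986, 0.359, 0.012, 0, -1.224, -0.288], TCP at [0.197, -0.645, 0.227] pointing down, gripper open.
Joint ranges: [-3.07, 3.07], [-1.43, 2.12], [-1.02, 1.25], [-3.03, 1.67], [-3.05, -0], [-3.03, 3.03]. Speed limits (rad/s): [2.39, 2.39, 3.01, 3.14, 3.14, 3.14].

INTERFACE

Orientations are given as [roll, pitch, yaw] about the fixed x, y, z axes, in that order (R = Rz(yaw) Ry(pitch) Rx(roll)).
In Python, from station import get_state, cams, arm, nets gives the robot as it stands.
- The arm moves only by the shell command python3 -m creep 'ROWS' [FORCE]. ROWS is a JSON object of lists of equal length, an entry for each row: "translation": the shift along the world's x, y, z in mm, a list of three; "spin": the turn about the world's z in rad; "gripper": the opening, from 0 (shut) to 1 (fully open). In form: {"translation": [[dx, dy, dz], ...], "spin": [spin, ...], "gripper": [gripper, ...]}. A call has 1 to 8 rows; each row shifts and turns the commanded pose from where the row before left it; what a row does not reach is not made up. A row lasts 1/10 s, in which the tool goes at most 50 mm and 8.59 degrees, less where a joint would pass 70% of its speed; a pose out of reach is approached as far as the arm can. A call is refused whole if a number of a shift passes 50 or a number of a turn 0.15, either way. A call with a gripper value outside its range is refused whole. The fingers move at their own pace and stop on an object; FORCE is the grip in N (left out, the last holds). Time passes only in rows, so rows that do not move let the fingers close. It gives the time, the measured TCP pose, the force, the opening and the grip force at its end, in the units of the state.
- get_state(): the state, without advancing time (a new reading comes with each control period).
- cams.grab_frame(name): name is "scene" or "side" or "wrist"; returns a dict with "img" (384x512x3 uint8, red, green, blue), "mtx" (3x3 intrinsics, pixels), "D" ([k1, k2, p1, p2, k3] as OpenCV has them; the pictures are not rectified), "R" (3x3) and "t" (3): a world point X has camera coordinates R X + t. Camera axes: x right, y down, z forward; pixel columns grow to the right and rows downward; lengths in m; the calibration is good to about 2 mm. A picture is of the moment at which its call begins. There is no depth.
- arm.job_done(): hands the job in; it is judged then, once.
Trained networks look in the newest picture that a camera, given by its name, has taken for a name from the list of things; names that differ only in an ending like _2 or _b are one class to them, and where a whole thing is asked for, a point or a joint stands for the part that bears it (a point fixed in the world has none). Each returns a list of dicts, best first, with "confidence" (0 to 1); they miss things now and then, are a little off and sometimes report something else, mostly with a low value. They report only what shows in the picture. A call takes as long as a camera call. They do not tell look-alikes from the thing itself.
- nets.search_frame(camera, label): "centre" ([x, y, z] in m, in world coordinates, good to about 4 mm: the middle of the surface that is visible of it).
- nets.pinpoint(camera, label): "centre" ([x, y, z] in m, in world coordinates, good to about 4 mm: a listed point, or the origin of a listed thing).
The state is a dict: "t": time; "q": joint angles; "qd": joint speeds; "joint_efforts": joint torques, N m; "eef_pos": TCP position; "ee_rot": TCP orientation; "force": force on the tool from outside, world axes, zero at the start; "moment": the same for the moment, N m; "width": finger opening in m; "gripper_force": force on a finger pad.
Only numpy, scipy, OpenCV 4.12 (cv2) and the standard library are available. Lean on these libraries where they do the work, as an engineer would, in place of code of your own. Each camera call takes 0.05 s, during which the arm holds its last target. There are 200 camera calls.

## Working session

There is one attempt and no reset: what is moved stays moved. The work goes in short steps, Python scripts to look and compute and a shell command to move; the robot and the scene stay as the last step left them, time stands still between calls to the robot, and variables do not carry over. Pictures are saved under pics/ and viewed, at most 10 in all, crops included, and the job is handed in when it is done.

```bash
mkdir -p pics; ls; python3 - <<'E'
from station import get_state,cams,arm,nets
import cv2,numpy as np
ims=[]
for c in["scene","side"]:
    f=cams.grab_frame(c);cv2.imwrite(f"pics/{c}0.png",f["img"][:,:,::-1])
    for l in["shot_glass","balance","pan","lid_grip","dosing_cup","jar_syrup"]:
        for r in nets.pinpoint(c,l)[:4]: print(c,l,np.round(r["centre"],3),round(r["confidence"],2))
s=get_state();print(s["t"],s["eef_pos"],s["ee_rot"],s["force"],s["width"])
E
```

```text
pics
scene shot_glass [0.466 0.14  0.042] 0.66
scene shot_glass [ 0.616 -0.2   -0.   ] 0.65
scene shot_glass [ 0.615 -0.293 -0.001] 0.6
scene shot_glass [ 0.626 -0.374 -0.   ] 0.58
scene balance [0.46  0.138 0.002] 0.76
scene pan [0.464 0.142 0.042] 0.47
scene lid_grip [0.472 0.138 0.129] 0.78
scene dosing_cup [ 0.478 -0.332 -0.   ] 0.83
scene jar_syrup [ 0.475 -0.193 -0.002] 0.91
side shot_glass [ 0.611 -0.284 -0.001] 0.79
side shot_glass [ 0.61  -0.194 -0.002] 0.69
side shot_glass [ 0.633 -0.373  0.001] 0.49
side balance [0.464 0.138 0.042] 0.66
side balance [ 0.46   0.136 -0.001] 0.58
side pan [0.464 0.136 0.04 ] 0.4
side lid_grip [0.473 0.134 0.127] 0.7
side lid_grip [ 0.611 -0.288 -0.001] 0.16
side dosing_cup [ 0.48  -0.331  0.001] 0.79
side jar_syrup [ 0.473 -0.194 -0.002] 0.68
0.7 [ 0.19735638 -0.64545841  0.22658957] [-3.14157783e+00  9.23636549e-06 -2.84484250e+00] [-0.12044323  0.9273354  -0.01141587] 0.08765663944925899
```

View pics/scene0.png

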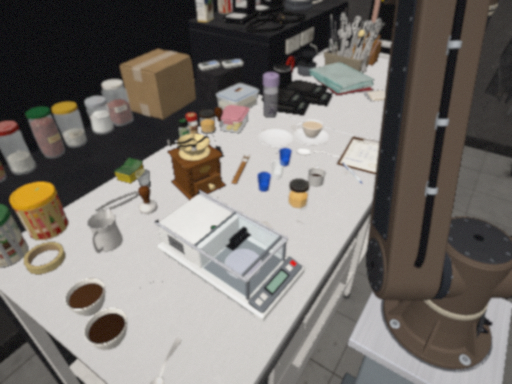

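View pics/side0.png

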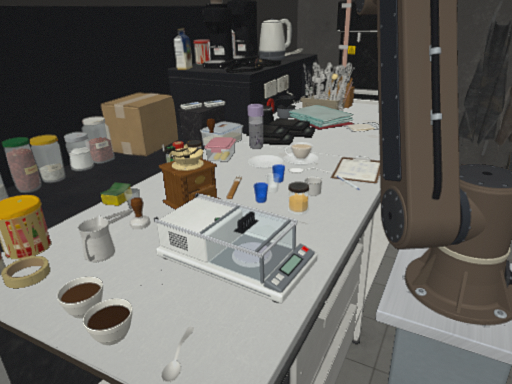

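The scene and side views show the balance (console at about (275,285) in scene, lid shut, grip at (238,238)), the jar (299,193), the steel cup (317,177) and two blue glasses at (264,181) and (285,157). The clear glass is probably near (278,170). I'll project the candidates and enlarge.

```bash
python3 - <<'E'
from station import get_state,cams,arm,nets
import cv2,numpy as np
out=[]
def proj(f,P): return cv2.projectPoints(np.array(P,float).reshape(-1,3),cv2.Rodrigues(f["R"])[0],f["t"],f["mtx"],f["D"])[0].reshape(-1,2)
for c,(u0,v0) in{"scene":(225,130),"side":(220,140)}.items():
    f=cams.grab_frame(c);im=f["img"][:,:,::-1].copy()
    print(c,proj(f,[[.613,-.197,0],[.613,-.288,0],[.63,-.373,0],[.478,-.332,0]]).round())
    print("cam",(-f["R"].T@f["t"]).round(2))
    a=cv2.resize(im[v0:v0+75,u0:u0+110],None,fx=7,fy=7,interpolation=cv2.INTER_CUBIC)[:295*2]
    a=cv2.resize(a,(430,293))
    # balance with hypothesised yaws
    b=cv2.resize(im[185:320,145:325],None,fx=2,fy=2,interpolation=cv2.INTER_CUBIC)
    for yaw,col in((0,(0,0,255)),):
        for z in(0,.113):
            q=np.array([[-.08,-.08],[.077,-.08],[.077,.08],[-.08,.08]]) if z else np.array([[-.138,-.095],[.237,-.095],[.237,.095],[-.138,.095]])
            R=np.array([[np.cos(yaw),-np.sin(yaw)],[np.sin(yaw),np.cos(yaw)]])
            p=proj(f,np.c_[q@R.T+[.463,.138],np.full(4,z)])
            cv2.polylines(b,[((p-[145,185])*2).astype(int)],True,col,1)
    b=cv2.resize(b,(360,270)); out.append(np.hstack([a[:270],b]))
cv2.imwrite("pics/c1.png",np.vstack(out))
E
```

```text
scene [[263. 188.]
 [277. 176.]
 [284. 163.]
 [315. 182.]]
cam [0.08 0.64 0.78]
side [[260. 201.]
 [272. 191.]
 [278. 181.]
 [312. 193.]]
cam [0.05 0.84 0.59]
```

View pics/c1.png

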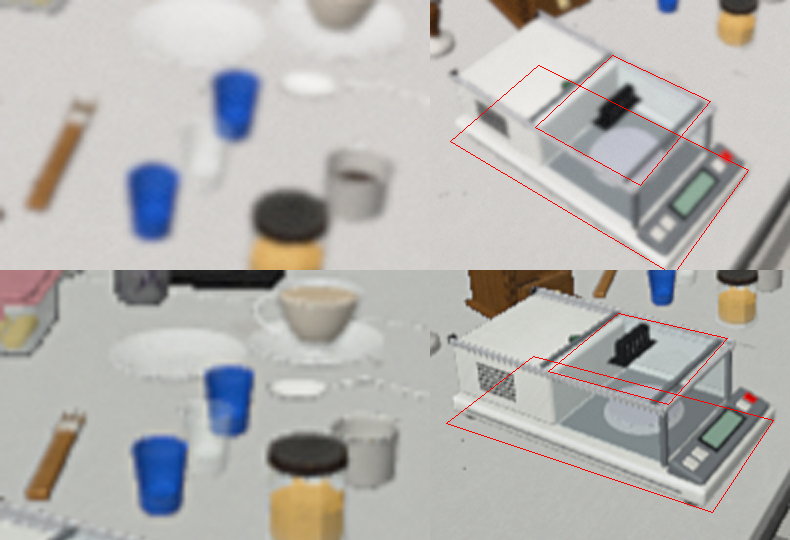

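The crop shows blue glasses at scene (264,181) and (285,157), and a clear one between them at about (277,170). The clear, upright one fits the description, so the target is around (0.613,-0.288). The balance is slightly yawed, so I'll fit its yaw from edges and overlay the result.

```bash
cat > h.py <<'E'
from station import get_state,cams,arm,nets
import cv2,numpy as np
def proj(f,P): return cv2.projectPoints(np.array(P,float).reshape(-1,3),cv2.Rodrigues(f["R"])[0],f["t"],f["mtx"],f["D"])[0].reshape(-1,2)
def back(f,uv,z):
    p=cv2.undistortPoints(np.array(uv,float).reshape(-1,1,2),f["mtx"],f["D"]).reshape(-1,2)
    d=np.c_[p,np.ones(len(p))]@f["R"]; c=-f["R"].T@f["t"]
    return c+d*((z-c[2])/d[:,2])[:,None]
E
python3 - <<'E'
from h import *
out=[]
for c,uv in{"scene":[(262.5,319),(157.5,246),(304,270)],"side":[(284,304),(156,251.5),(316,260)]}.items():
    f=cams.grab_frame(c);im=f["img"][:,:,::-1].copy()
    w=back(f,uv,0);print(c,w.round(3),np.degrees(np.arctan2(*(w[1]-w[0])[1::-1])),np.degrees(np.arctan2(*(w[0]-w[2])[1::-1]))-90)
    for k in range(2):
        for l in["pan","lid_grip","balance","shot_glass"]:
            for r in nets.pinpoint(c,l)[:4]:print(l,r["centre"].round(4) if hasattr(r["centre"],"round") else r["centre"],round(r["confidence"],2))
        if k==0: cams.grab_frame(c)
    row=[]
    for yaw in(-.1,-.2):
        b=cv2.resize(im[185:320,145:325],None,fx=2,fy=2,interpolation=cv2.INTER_CUBIC)
        R=np.array([[np.cos(yaw),-np.sin(yaw)],[np.sin(yaw),np.cos(yaw)]])
        for z,q in((0,[[-.138,-.095],[.237,-.095],[.237,.095],[-.138,.095]]),(.113,[[-.08,-.08],[.077,-.08],[.077,.08],[-.08,.08]]),(.106,[[.077,-.08],[.237,-.08],[.237,.08],[.077,.08]])):
            p=proj(f,np.c_[np.array(q)@R.T+[.463,.138],np.full(4,z)])
            cv2.polylines(b,[((p-[145,185])*2).astype(int)],True,(0,0,255),1)
        row.append(b)
    out.append(np.hstack(row))
cv2.imwrite("pics/c2.png",np.vstack(out))
E
```

```text
scene [[0.34  0.23  0.   ]
 [0.722 0.203 0.   ]
 [0.326 0.043 0.   ]] -4.0990657751947825 -4.1947164724809625
pan [0.4638, 0.1426, 0.0392] 0.5
lid_grip [0.4734, 0.1336, 0.1296] 0.68
balance [0.4615, 0.1361, -0.0001] 0.75
shot_glass [0.6154, -0.1974, 0.0026] 0.74
shot_glass [0.6129, -0.2881, -0.0024] 0.56
shot_glass [0.6266, -0.3712, -0.0025] 0.45
pan [0.4651, 0.1439, 0.0404] 0.38
lid_grip [0.4747, 0.1374, 0.1283] 0.65
balance [0.4659, 0.1363, -0.0001] 0.73
shot_glass [0.6151, -0.2898, -0.0018] 0.58
shot_glass [0.6234, -0.3709, -0.0012] 0.53
shot_glass [0.6142, -0.2007, -0.0002] 0.53
side [[0.332 0.229 0.   ]
 [0.726 0.192 0.   ]
 [0.326 0.043 0.   ]] -5.300334859308372 -1.6328416970502246
pan [0.4596, 0.1394, 0.0406] 0.35
lid_grip [0.4743, 0.1387, 0.127] 0.72
balance [0.4626, 0.1365, -0.0036] 0.69
shot_glass [0.632, -0.3747, 0.0005] 0.65
shot_glass [0.6125, -0.2859, -0.0021] 0.63
shot_glass [0.6084, -0.1982, -0.0038] 0.61
pan [0.4623, 0.1364, 0.0398] 0.48
lid_grip [0.4749, 0.137, 0.1251] 0.8
lid_grip [0.4748, -0.1943, -0.0001] 0.4
balance [0.4594, 0.1381, -0.0042] 0.89
shot_glass [0.6319, -0.3742, 0.0014] 0.67
shot_glass [0.6089, -0.1948, -0.0048] 0.57
shot_glass [0.6098, -0.2855, 0.0006] 0.48
```

View pics/c2.png

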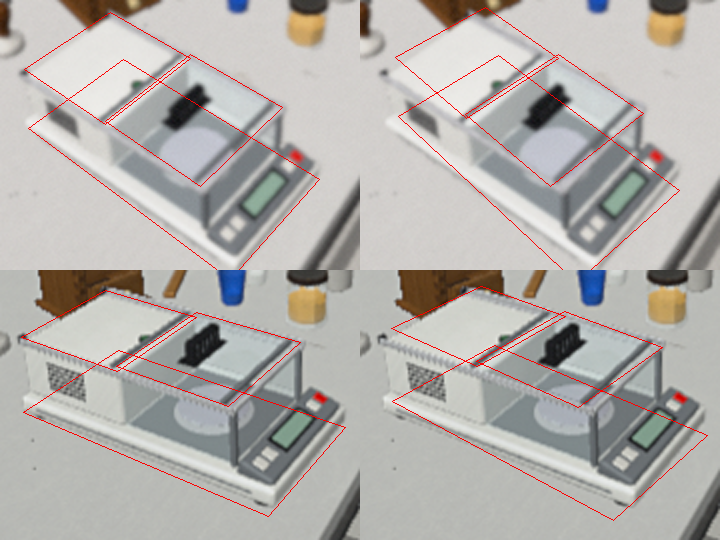

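```bash
python3 -m creep '{"translation":[[39,30,0],[39,30,0],[39,30,0],[39,30,0],[39,30,0],[39,30,0],[0,48,0],[0,48,0]],"spin":[0.149,0.149,0.149,0.149,0.149,0.149,0.149,0.149],"gripper":[0,0,0,0,0,0,0,0]}' 10
python3 -m creep '{"translation":[[0,48,0],[0,48,0],[0,48,0],[0,48,0],[0,48,0],[0,48,0],[0,48,0],[0,48,0]],"spin":[0,0,0,0,0,0,0,0],"gripper":[0,0,0,0,0,0,0,0]}'
```

```text
t: 2.6
eef_pos: [0.4322, -0.3677, 0.2256]
ee_rot: [3.14, 0.0, -1.646]
force: [-0.1, 1.0, 0.7]
width: 0.0286
gripper_force: 0.0
t: 3.4
eef_pos: [0.431, 0.0164, 0.2271]
ee_rot: [-3.14, 0.001, -1.653]
force: [0.4, -0.4, -0.1]
width: 0.0004
gripper_force: 0.0
```

```bash
python3 -m creep '{"translation":[[-6,41,0],[0,41,0],[0,41,0],[0,0,-35],[0,0,-30],[0,0,-15],[0,0,0],[0,0,0]],"spin":[0,0,0,0,0,0,0,0],"gripper":[0,0,0,0,0,0,0,0]}'
python3 - <<'E'
from h import *
f=cams.grab_frame("side");g=cams.grab_frame("scene")
cv2.imwrite("pics/s3.png",np.hstack([cv2.resize(x["img"][150:320,130:330,::-1],None,fx=2,fy=2,interpolation=cv2.INTER_CUBIC) for x in(f,g)]))
print(get_state()["eef_pos"])
E
```

```text
t: 4.2
eef_pos: [0.4257, 0.1376, 0.1472]
ee_rot: [-3.141, -0.0, -1.653]
force: [-0.3, -0.1, 1.0]
width: 0.0006
gripper_force: 0.0
[0.42617658 0.1379738  0.14779936]
```

View pics/s3.png

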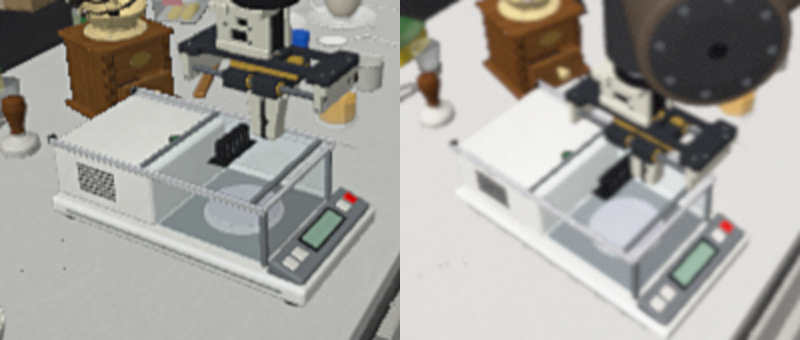

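The closed fingers, at (265,125) in the left crop, stand just in front of the grip bar at (232,145). I'll lower them and push the bar to the rear.

```bash
python3 -m creep '{"translation":[[0,0,-15],[0,0,-10],[0,0,0],[8,-0.5,0],[8,-0.5,0],[8,-0.5,0],[8,-0.5,0],[8,-0.5,0]],"spin":[0,0,0,0,0,0,0,0],"gripper":[0,0,0,0,0,0,0,0]}'
python3 -m creep '{"translation":[[12,-1,0],[15,-1,0],[15,-1,0],[15,-1,0],[15,-1,0],[12,-1,0],[8,-1,0],[0,0,0]],"spin":[0,0,0,0,0,0,0,0],"gripper":[0,0,0,0,0,0,0,0]}'
python3 - <<'E'
from h import *
for c in("side","scene"):
    cams.grab_frame(c)
    for l in("lid_grip","pan"):
        for r in nets.pinpoint(c,l)[:2]:print(c,l,r)
E
```

```text
t: 5.1
eef_pos: [0.4661, 0.1349, 0.1216]
ee_rot: [3.141, -0.0, -1.653]
force: [-1.7, 0.4, 1.9]
width: 0.0003
gripper_force: 0.9
t: 5.9
eef_pos: [0.5586, 0.1278, 0.1212]
ee_rot: [-3.141, -0.0, -1.653]
force: [0.6, 0.5, 0.8]
width: 0.0009
gripper_force: 0.0
side lid_grip {'centre': [0.5802, 0.1306, 0.1247], 'confidence': 0.71}
scene lid_grip {'centre': [0.5815, 0.1299, 0.13], 'confidence': 0.61}
scene pan {'centre': [0.465, 0.1396, 0.0439], 'confidence': 0.6}
```

```bash
python3 -m creep '{"translation":[[8,-1,0],[8,-1,0],[6,0,0],[3,0,0],[0,0,0]],"spin":[0,0,0,0,0],"gripper":[0,0,0,0,0]}'
python3 -m creep '{"translation":[[-10,0,0],[-10,0,20],[0,0,50],[0,0,40]],"spin":[0,0,0,0],"gripper":[0,0,0,0]}'
python3 - <<'E'
from h import *
for c in("side","scene"):
    cams.grab_frame(c)
    for l in("lid_grip","pan","shot_glass"):
        for r in nets.pinpoint(c,l)[:4]:print(c,l,r)
E
```

```text
t: 6.7
eef_pos: [0.5831, 0.1259, 0.1214]
ee_rot: [-3.141, -0.0, -1.653]
force: [0.5, 0.1, -0.1]
width: 0.0004
gripper_force: 0.0
t: 7.1
eef_pos: [0.5614, 0.1258, 0.2335]
ee_rot: [-3.141, -0.0, -1.652]
force: [1.2, 0.3, 0.3]
width: 0.0004
gripper_force: 0.0
side lid_grip {'centre': [0.6036, 0.1276, 0.1256], 'confidence': 0.72}
side pan {'centre': [0.4619, 0.136, 0.0419], 'confidence': 0.74}
side shot_glass {'centre': [0.6092, -0.2878, 0.0001], 'confidence': 0.74}
side shot_glass {'centre': [0.6112, -0.1947, -0.0044], 'confidence': 0.66}
side shot_glass {'centre': [0.6326, -0.3727, -0.0005], 'confidence': 0.62}
scene lid_grip {'centre': [0.6035, 0.1271, 0.1289], 'confidence': 0.55}
scene pan {'centre': [0.4635, 0.1395, 0.0397], 'confidence': 0.9}
scene shot_glass {'centre': [0.6154, -0.2891, -0.0047], 'confidence': 0.68}
scene shot_glass {'centre': [0.6261, -0.3715, -0.0041], 'confidence': 0.62}
```

```bash
python3 -m creep '{"translation":[[6,-48,0],[6,-48,0],[6,-48,0],[6,-48,0],[6,-48,0],[6,-48,0],[6,-48,0],[8,-48,0]],"spin":[0,0,0,0,0,0,0,0],"gripper":[0,0,0,1,1,1,1,1]}'
python3 -m creep '{"translation":[[0,-30,0],[0,0,0],[0,0,0]],"spin":[0,0,0],"gripper":[1,1,1]}'
python3 - <<'E'
from h import *
for i in range(2):
    f=cams.grab_frame("wrist")
    for l in("shot_glass","jar_syrup","dosing_cup"):
        for r in nets.pinpoint("wrist",l)[:4]:print(l,np.round(r["centre"],4),r["confidence"])
s=get_state();print(s["eef_pos"],s["ee_rot"])
im=f["img"][:,:,::-1].copy()
for P in([.6125,-.288,0],[.6125,-.288,.058]):
    p=proj(f,P)[0];print(p);cv2.circle(im,tuple(p.astype(int)),3,(0,0,255),1)
cv2.imwrite("pics/w1.png",im)
E
```

```text
t: 8.3
eef_pos: [0.6118, -0.2599, 0.2303]
ee_rot: [3.14, 0.0, -1.653]
force: [0.9, 1.5, 0.1]
width: 0.0348
gripper_force: 0.0
t: 8.6
eef_pos: [0.6116, -0.2887, 0.2298]
ee_rot: [3.139, 0.0, -1.655]
force: [0.2, 0.2, 0.3]
width: 0.0591
gripper_force: 0.0
shot_glass [ 0.6301 -0.3745  0.0021] 0.91
shot_glass [ 6.167e-01 -1.958e-01  5.000e-04] 0.79
shot_glass [ 0.614  -0.2838 -0.001 ] 0.77
jar_syrup [ 0.4745 -0.1935 -0.0011] 0.55
dosing_cup [ 0.4787 -0.3363 -0.0008] 0.81
shot_glass [ 6.133e-01 -2.835e-01 -2.000e-04] 0.96
shot_glass [ 0.6168 -0.1974  0.0029] 0.95
shot_glass [ 0.6327 -0.371   0.001 ] 0.6
jar_syrup [ 0.4752 -0.1907  0.0007] 0.63
dosing_cup [ 0.4763 -0.3335 -0.0047] 0.83
[ 0.61259111 -0.28715856  0.23186788] [-3.14117393e+00  1.94004975e-05 -1.65163783e+00]
[254.22904211 160.97876375]
[254.33552188 170.54336282]
```

View pics/w1.png

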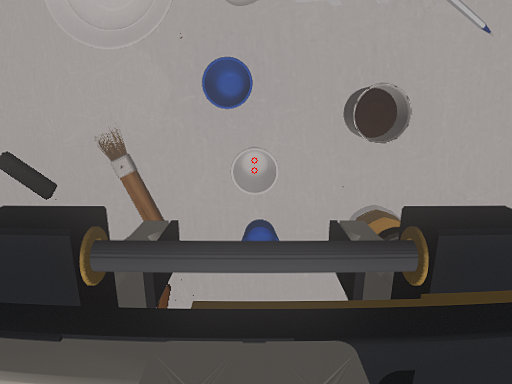

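The wrist view shows the clear glass's rim centred at (254,170), which matches the projected rim point. The blue glasses are at (227,82) and (260,232), so the clear one is confirmed and sits under the gripper. Descending.

```bash
python3 -m creep '{"translation":[[0,-1,-40],[0,0,-40],[0,0,-40],[0,0,-35],[0,0,-30],[0,0,-20],[0,0,-11],[0,0,0]],"spin":[0,0,0,0,0,0,0,0],"gripper":[1,1,1,1,1,1,1,1]}'
python3 -m creep '{"translation":[[0,0,0],[0,0,0],[0,0,0],[0,0,0],[0,0,0],[0,0,0],[0,0,0],[0,0,0]],"spin":[0,0,0,0,0,0,0,0],"gripper":[0.8,0.7,0.62,0.58,0.54,0.5,0.46,0.42]}' 6
```

```text
t: 9.8
eef_pos: [0.6116, -0.2885, 0.0142]
ee_rot: [3.139, 0.0, -1.653]
force: [-1.2, -1.3, 0.5]
width: 0.0878
gripper_force: 0.0
t: 10.6
eef_pos: [0.6124, -0.2891, 0.0158]
ee_rot: [-3.141, -0.0, -1.653]
force: [-0.9, -0.2, 2.8]
width: 0.0467
gripper_force: 6.0
```

```bash
python3 -m creep '{"translation":[[0,0,0],[0,0,0],[0,0,0],[0,0,0]],"spin":[0,0,0,0],"gripper":[0.3,0.3,0.3,0.3]}' 6
```

```text
t: 11.0
eef_pos: [0.6125, -0.289, 0.0158]
ee_rot: [-3.141, -0.0, -1.653]
force: [-1.4, 0.2, 4.9]
width: 0.047
gripper_force: 6.0
```

```bash
python3 -m creep '{"translation":[[0,0,3],[0,0,4],[0,0,5],[0,0,8],[0,0,10],[0,0,0],[0,0,0]],"spin":[0,0,0,0,0,0,0],"gripper":[0.3,0.3,0.3,0.3,0.3,0.3,0.3]}' 8
python3 - <<'E'
from h import *
o=[]
for c,(u,v) in {"wrist":(150,100),"side":(215,140)}.items():
    f=cams.grab_frame(c); b=f["img"][:,:,::-1]
    for r in nets.pinpoint(c,"shot_glass")[:4]:print(c,np.round(r["centre"],4),r["confidence"])
    b=b[v:v+200,u:u+200] if c=="wrist" else b[v:v+70,u:u+70]
    o.append(cv2.resize(b,(400,400),interpolation=cv2.INTER_CUBIC))
cv2.imwrite("pics/g1.png",np.hstack(o));s=get_state();print(s["width"],s["gripper_force"],s["force"],s["eef_pos"])
E
```

```text
t: 11.7
eef_pos: [0.6126, -0.289, 0.0462]
ee_rot: [-3.141, 0.0, -1.653]
force: [-0.1, -0.7, -0.7]
width: 0.0465
gripper_force: 8.0
wrist [ 0.6134 -0.282   0.0268] 0.86
wrist [ 0.6282 -0.3744  0.002 ] 0.85
side [ 0.6108 -0.1947 -0.0018] 0.78
side [ 0.6086 -0.2847  0.0255] 0.56
0.04672394206369973 7.999947956996039 [ 0.09012212 -0.01838721 -0.95834138] [ 0.61210494 -0.28889478  0.04515557]
```

View pics/g1.png

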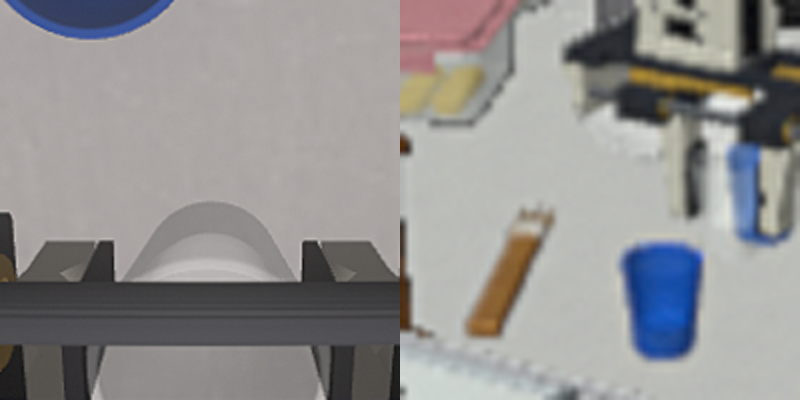

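The glass is lifted clear and held at about 8 N. Carrying it over the pan.

```bash
python3 -m creep '{"translation":[[0,0,15],[0,0,30],[0,0,40],[0,0,40],[0,0,30],[-7,20,0],[-12,35,0],[-15,43,0]],"spin":[0,0,0,0,0,0,0,0],"gripper":[0.3,0.3,0.3,0.3,0.3,0.3,0.3,0.3]}' 8
python3 -m creep '{"translation":[[-15,43,0],[-15,43,0],[-15,43,0],[-15,43,0],[-15,43,0],[-15,43,0],[-11,31,0],[-10,23,0]],"spin":[0,0,0,0,0,0,0,0],"gripper":[0.3,0.3,0.3,0.3,0.3,0.3,0.3,0.3]}' 8
python3 -m creep '{"translation":[[-5,15,0],[0,0,0],[0,0,0]],"spin":[0,0,0],"gripper":[0.3,0.3,0.3]}' 8
```

```text
t: 12.7
eef_pos: [0.5781, -0.1909, 0.2015]
ee_rot: [-3.141, -0.0, -1.655]
force: [0.6, 1.4, -0.4]
width: 0.0463
gripper_force: 8.0
t: 13.5
eef_pos: [0.4668, 0.123, 0.2019]
ee_rot: [-3.14, 0.001, -1.651]
force: [0.1, 0.1, -0.2]
width: 0.0466
gripper_force: 8.0
t: 13.8
eef_pos: [0.4624, 0.1362, 0.2013]
ee_rot: [-3.141, 0.0, -1.652]
force: [-0.4, -1.0, -0.1]
width: 0.0464
gripper_force: 8.0
```

```bash
python3 - <<'E'
from h import *
o=[]
for c in("side","scene","wrist"):
    f=cams.grab_frame(c)
    for l in("shot_glass","pan","lid_grip"):
        for r in nets.pinpoint(c,l)[:3]:print(c,l,np.round(r["centre"],4),r["confidence"])
s=get_state();print(s["width"],s["gripper_force"],s["force"],s["eef_pos"],s["t"])
E
```

```text
side shot_glass [0.461  0.135  0.1822] 0.77
side shot_glass [ 0.6101 -0.1963 -0.0026] 0.56
side shot_glass [ 0.6302 -0.3719 -0.0015] 0.41
side pan [0.4601 0.1366 0.0415] 0.44
side lid_grip [0.6056 0.1287 0.1257] 0.8
scene shot_glass [ 0.6179 -0.2001  0.0016] 0.59
scene shot_glass [0.4643 0.1335 0.1837] 0.58
scene shot_glass [ 0.6247 -0.3741 -0.0031] 0.52
scene pan [0.465  0.1425 0.0432] 0.94
scene pan [ 0.4797 -0.3298  0.0021] 0.74
scene lid_grip [0.608  0.1245 0.1314] 0.97
wrist shot_glass [0.4629 0.1367 0.1835] 0.81
wrist shot_glass [0.4603 0.1383 0.0032] 0.73
wrist lid_grip [0.5991 0.1304 0.1298] 0.65
0.04658764792395945 7.999973792466335 [-0.72517195  0.74118347 -1.18253874] [0.46242467 0.13588945 0.20053933] 14.4
```

```bash
python3 -m creep '{"translation":[[0,2,-20],[0,0,-30],[0,0,-30],[0,0,-25],[0,0,-18],[0,0,-10],[0,0,0],[0,0,0]],"spin":[0,0,0,0,0,0,0,0],"gripper":[0.3,0.3,0.3,0.3,0.3,0.3,0.3,0.3]}' 8
python3 - <<'E'
from h import *
for c in("side","scene","wrist"):
    f=cams.grab_frame(c)
    for l in("shot_glass","pan","lid_grip"):
        for r in nets.pinpoint(c,l)[:3]:print(c,l,np.round(r["centre"],4),r["confidence"])
    if c=="side":cv2.imwrite("pics/p1.png",cv2.resize(f["img"][180:310,140:330,::-1],None,fx=4,fy=4,interpolation=cv2.INTER_CUBIC))
F=[]
for i in range(5):
    cams.grab_frame("wrist");s=get_state();F.append(s["force"])
print(np.mean(F,0),np.std(F,0),s["eef_pos"])
E
```

```text
t: 15.2
eef_pos: [0.4628, 0.1383, 0.0681]
ee_rot: [-3.141, 0.0, -1.653]
force: [0.9, 0.2, -0.8]
width: 0.0465
gripper_force: 8.0
side shot_glass [ 0.6313 -0.3744 -0.0012] 0.73
side shot_glass [ 0.6108 -0.1973 -0.0027] 0.69
side shot_glass [0.4607 0.1405 0.0505] 0.53
side pan [0.4607 0.1356 0.0416] 0.5
scene shot_glass [0.4636 0.1406 0.0511] 0.66
scene pan [0.4675 0.1408 0.0436] 0.62
scene lid_grip [0.6061 0.1268 0.1295] 0.89
wrist shot_glass [0.4644 0.1409 0.0531] 0.93
[ 0.13465537  0.00605177 -0.82921771] [0.40986083 0.35396497 0.27240949] [0.46235564 0.13802143 0.06750799]
```

View pics/p1.png

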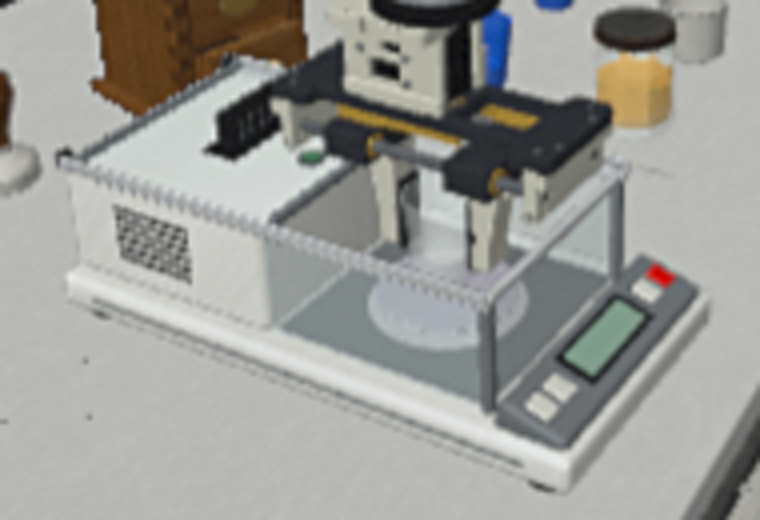

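The glass, at (435,245), hangs centred just over the pan at (447,305), and the lid is well back. Lowering softly.

```bash
python3 -m creep '{"translation":[[0,0,-2],[0,0,-2],[0,0,-1],[0,0,-1],[0,0,0],[0,0,0]],"spin":[0,0,0,0,0,0],"gripper":[0.3,0.3,0.3,0.3,0.3,0.3]}' 8
for i in 1; do python3 - <<'E'
from h import *
F=[]
for i in range(6):
    cams.grab_frame("wrist");s=get_state();F.append(s["force"][2])
print(np.mean(F),s["eef_pos"])
E
done
python3 -m creep '{"translation":[[0,0,-1],[0,0,-0.5],[0,0,-0.5],[0,0,0],[0,0,0]],"spin":[0,0,0,0,0],"gripper":[0.3,0.3,0.3,0.3,0.3]}' 8
python3 - <<'E'
from h import *
F=[]
for i in range(6):
    cams.grab_frame("wrist");s=get_state();F.append(s["force"][2])
print(np.mean(F),s["eef_pos"])
E
```

```text
t: 16.65
eef_pos: [0.4624, 0.138, 0.0615]
ee_rot: [3.142, -0.0, -1.653]
force: [0.4, 0.6, -0.8]
width: 0.0467
gripper_force: 8.0
-0.9775086834154458 [0.46242498 0.1380628  0.06160772]
t: 17.45
eef_pos: [0.4624, 0.138, 0.0595]
ee_rot: [3.142, -0.0, -1.653]
force: [0.4, -0.4, -2.2]
width: 0.0467
gripper_force: 8.0
-0.9169942676169557 [0.46238125 0.13804455 0.0595749 ]
```

```bash
cat > fz.py <<'E'
from h import *
F=[]
for i in range(6):
    cams.grab_frame("wrist");s=get_state();F.append(s["force"][2])
print("FZ",np.mean(F).round(2),s["eef_pos"][2])
E
python3 -m creep '{"translation":[[0,0,-0.5],[0,0,-0.5],[0,0,0]],"spin":[0,0,0],"gripper":[0.3,0.3,0.3]}' 8 |grep t:; python3 fz.py
python3 -m creep '{"translation":[[0,0,-0.5],[0,0,-0.5],[0,0,0]],"spin":[0,0,0],"gripper":[0.3,0.3,0.3]}' 8 |grep t:; python3 fz.py
```

```text
t: 18.05
ee_rot: [3.141, -0.0, -1.653]
FZ -1.18 0.0585823524978317
t: 18.65
ee_rot: [-3.142, 0.0, -1.653]
FZ -0.3 0.0575766303932718
```

```bash
python3 -m creep '{"translation":[[0,0,-0.5],[0,0,-0.5],[0,0,0]],"spin":[0,0,0],"gripper":[0.3,0.3,0.3]}' 8 |grep t:; python3 fz.py
```

```text
t: 19.25
ee_rot: [-3.142, -0.0, -1.653]
FZ 1.14 0.056581446305515294
```

The glass is on the pan with about 2 N. Easing the grip and opening.

```bash
python3 -m creep '{"translation":[[0,0,0],[0,0,0],[0,0,0],[0,0,0],[0,0,0],[0,0,0],[0,0,0],[0,0,0]],"spin":[0,0,0,0,0,0,0,0],"gripper":[0.3,0.3,0.54,0.56,0.6,0.64,0.68,0.68]}' 3
python3 -m creep '{"translation":[[0,0,0],[0,0,5],[0,0,10],[0,0,20],[0,0,35],[0,0,40],[0,0,40],[0,0,0]],"spin":[0,0,0,0,0,0,0,0],"gripper":[0.68,0.68,0.68,0.68,0.68,0.68,0.68,0.68]}'
python3 - <<'E'
from h import *
for c in("side","scene","wrist"):
    f=cams.grab_frame(c)
    for l in("shot_glass","pan","lid_grip"):
        for r in nets.pinpoint(c,l)[:3]:print(c,l,np.round(r["centre"],4),r["confidence"])
    if c=="side":cv2.imwrite("pics/p2.png",cv2.resize(f["img"][160:310,140:330,::-1],None,fx=4,fy=4,interpolation=cv2.INTER_CUBIC))
print(get_state()["eef_pos"])
E
```

```text
t: 20.35
eef_pos: [0.4624, 0.138, 0.0565]
ee_rot: [3.142, -0.0, -1.653]
force: [-0.5, -0.7, 0.0]
width: 0.0591
gripper_force: 0.0
t: 21.15
eef_pos: [0.4652, 0.1395, 0.2132]
ee_rot: [-3.133, 0.006, -1.652]
force: [0.1, -0.5, -0.5]
width: 0.0598
gripper_force: 0.0
side shot_glass [0.4623 0.1399 0.0376] 0.69
side shot_glass [ 0.6309 -0.3738 -0.    ] 0.65
side shot_glass [ 0.6129 -0.1977 -0.0023] 0.52
side pan [0.462  0.1374 0.0415] 0.5
side lid_grip [0.603  0.1284 0.1265] 0.62
scene shot_glass [0.4617 0.139  0.041 ] 0.66
scene shot_glass [ 0.6247 -0.3748 -0.0026] 0.61
scene shot_glass [ 0.6142 -0.2004  0.001 ] 0.46
scene pan [0.4638 0.1417 0.0413] 0.83
scene lid_grip [0.6061 0.1259 0.1289] 0.83
wrist shot_glass [0.4623 0.1419 0.0418] 0.68
wrist pan [0.4659 0.1383 0.0383] 0.85
wrist lid_grip [0.6035 0.1291 0.1286] 0.62
[0.4622803  0.13794598 0.20614943]
```

View pics/p2.png

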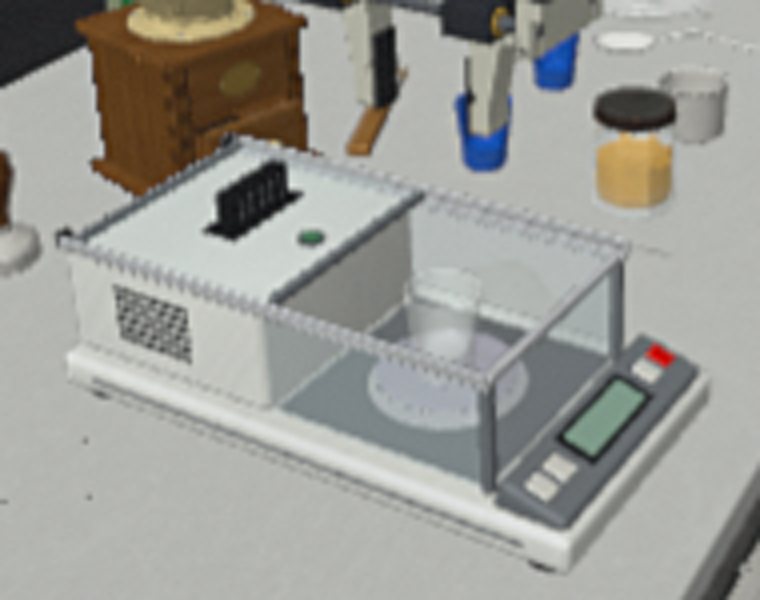

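The glass stands upright in the middle of the pan, at (443,310). The lid is still back with its grip at (252,200). Next I go behind the grip with closed fingers and push it shut.

```bash
python3 -m creep '{"translation":[[38,-3,0],[38,-3,0],[38,-3,0],[38,-3,0],[36,-2,0],[0,0,-30],[0,0,-20],[0,0,0]],"spin":[0,0,0,0,0,0,0,0],"gripper":[0,0,0,0,0,0,0,0]}' 10
python3 -m creep '{"translation":[[0,0,0],[0,0,-20],[0,0,-14],[0,0,0],[-8,0.6,0],[-8,0.6,0],[-8,0.6,0],[-8,0.6,0]],"spin":[0,0,0,0,0,0,0,0],"gripper":[0,0,0,0,0,0,0,0]}'
python3 -m creep '{"translation":[[-10,0.8,0],[-12,1,0],[-14,1.1,0],[-14,1.1,0],[-14,1.1,0],[-12,1,0],[-8,0.6,0],[-5,0.4,0]],"spin":[0,0,0,0,0,0,0,0],"gripper":[0,0,0,0,0,0,0,0]}'
```

```text
t: 22.55
eef_pos: [0.6486, 0.1231, 0.1525]
ee_rot: [3.135, -0.003, -1.654]
force: [-0.7, -0.8, -0.1]
width: 0.0025
gripper_force: 0.0
t: 23.35
eef_pos: [0.6182, 0.1266, 0.1235]
ee_rot: [-3.14, 0.001, -1.652]
force: [1.6, -0.9, 1.4]
width: 0.0007
gripper_force: 0.9
t: 24.15
eef_pos: [0.5284, 0.1336, 0.1226]
ee_rot: [3.141, -0.0, -1.652]
force: [1.9, -1.7, 0.0]
width: 0.0003
gripper_force: 0.8
```

```bash
python3 -m creep '{"translation":[[-7,0.6,0],[-8,0.6,0],[-7,0.6,0],[-4,0.3,0],[-3,0.2,0],[-2,0.2,0],[-2,0.2,0]],"spin":[0,0,0,0,0,0,0],"gripper":[0,0,0,0,0,0,0]}'
python3 -m creep '{"translation":[[-2,0.2,0],[-2,0.2,0]],"spin":[0,0],"gripper":[0,0]}'
```

```text
t: 24.85
eef_pos: [0.4963, 0.1362, 0.1225]
ee_rot: [3.141, -0.0, -1.653]
force: [1.9, -1.5, 0.3]
width: 0.0006
gripper_force: 0.8
t: 25.05
eef_pos: [0.4923, 0.1366, 0.1225]
ee_rot: [3.141, -0.0, -1.653]
force: [1.7, -1.2, -0.0]
width: 0.0005
gripper_force: 0.8
```

```bash
python3 -m creep '{"translation":[[-2,0.2,0],[-2,0.2,0]],"spin":[0,0],"gripper":[0,0]}'
```

```text
t: 25.25
eef_pos: [0.4882, 0.137, 0.1225]
ee_rot: [3.141, -0.0, -1.653]
force: [1.4, -1.0, -0.7]
width: 0.0004
gripper_force: 0.8
```

```bash
python3 -m creep '{"translation":[[-2,0.2,0],[-1,0,0]],"spin":[0,0],"gripper":[0,0]}'
```

```text
t: 25.45
eef_pos: [0.4852, 0.1373, 0.1225]
ee_rot: [3.142, 0.0, -1.653]
force: [1.1, -0.4, 0.1]
width: 0.0001
gripper_force: 0.8
```

No stop felt yet, so I'll go on in small steps until the force rises.

```bash
python3 -m creep '{"translation":[[-1,0,0],[-1,0,0]],"spin":[0,0],"gripper":[0,0]}'
```

```text
t: 25.65
eef_pos: [0.4846, 0.1374, 0.1226]
ee_rot: [-3.139, 0.0, -1.652]
force: [11.9, -5.6, -9.4]
width: 0.0005
gripper_force: 6.1
```

```bash
python3 -m creep '{"translation":[[-1,0,0],[-1,0,0]],"spin":[0,0],"gripper":[0,0]}'; python3 - <<'E'
from h import *
for c in("side","scene"):
    cams.grab_frame(c)
    for l in("lid_grip","shot_glass"):
        for r in nets.pinpoint(c,l)[:3]:print(c,l,np.round(r["centre"],4),r["confidence"])
print(get_state()["force"],get_state()["eef_pos"])
E
```

```text
t: 25.85
eef_pos: [0.4845, 0.1376, 0.1229]
ee_rot: [-3.136, 0.001, -1.652]
force: [21.7, -8.0, -15.8]
width: 0.0007
gripper_force: 11.1
side lid_grip [0.4595 0.1385 0.1257] 0.62
side shot_glass [ 0.6332 -0.3719 -0.0023] 0.76
scene lid_grip [0.458  0.136  0.1279] 0.85
scene shot_glass [ 6.248e-01 -3.722e-01  1.000e-04] 0.51
scene shot_glass [ 0.6145 -0.1996  0.0009] 0.46
[ 17.89381123  -6.13547199 -11.57057109] [0.48458501 0.13758879 0.12290041]
```

The stop is firmly reached (TCP stuck at 0.4845, bar at about 0.46, over the pan's centre). Backing off and checking.

```bash
python3 -m creep '{"translation":[[4,0,0],[10,0,0],[10,0,10],[0,0,40],[0,0,40],[0,0,40],[0,0,0],[0,0,0]],"spin":[0,0,0,0,0,0,0,0],"gripper":[0,0,0,0,0,0,0,0]}'
python3 - <<'E'
from h import *
o=[]
for c in("side","scene"):
    f=cams.grab_frame(c)
    for l in("lid_grip","shot_glass"):
        for r in nets.pinpoint(c,l)[:3]:print(c,l,np.round(r["centre"],4),r["confidence"])
    o.append(cv2.resize(f["img"][170:320,140:330,::-1],None,fx=2,fy=2,interpolation=cv2.INTER_CUBIC))
cv2.imwrite("pics/e.png",np.hstack(o))
E
```

```text
t: 26.95
eef_pos: [0.5058, 0.1377, 0.2535]
ee_rot: [-3.14, 0.002, -1.653]
force: [-1.0, -0.0, -0.7]
width: 0.0006
gripper_force: 0.0
side shot_glass [ 0.6325 -0.3723 -0.0024] 0.68
side shot_glass [ 0.6111 -0.1968 -0.0062] 0.6
scene lid_grip [0.4586 0.1361 0.1287] 0.73
scene shot_glass [ 0.6222 -0.3709 -0.002 ] 0.65
scene shot_glass [ 0.6166 -0.199  -0.    ] 0.65
```

View pics/e.png

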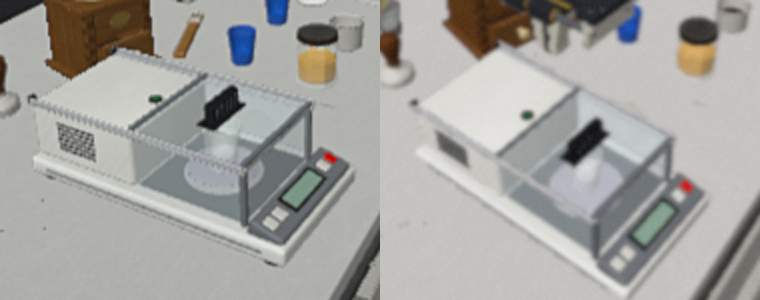

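The lid is shut with its grip at (222,107), the glass stands upright on the pan under it at (225,145), and the gripper is clear. Handing in.

```bash
python3 -c "
from station import arm
print(arm.job_done())"
```

```text
the job is handed in; nothing more can be done
None
```

The job is handed in, with no verdict shown: the glass stands upright and released at the pan's centre, the lid is pushed shut to its stop, and the arm is clear; the dosing cup and syrup jar were not touched.

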